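Empty the pin shaker through its wide mouth

TASK

On the router bench, take the perforated cap off its shaker jar with a part turn anticlockwise and lay the cap flat on the bench. Then tip the jar forward on its stand so that the two pins left inside pour out of the wide mouth into the catch tray, and leave cap and pins lying there.

Things in the scene. Friction and masses are not known exactly. Their poses are not given: they have to be found in the camera images.
- shaker: Fixed stand of the perforated-cap shaker (a like stand has a plain domed cap). Origin on the bench under the jar's axis; x to its catch tray, away from the robot. Base x -45 to 155 mm, y +-52. Posts at y +-36, 32 wide in x, 156 high. Tray x 22 to 152, y +-50, floor z 11, walls to z 34 mm. Bench on the -x side, out to x = -155, is bare: the cap can lie at x = -120.
- cap: Black ribbed cap, holes in its aluminium top, 59 mm wide, 30 high, 50 g. Origin: centre of its lower rim, z up; 204 mm over the bench at start. Lugs in its 16 mm skirt hold it down. Turned 60 to 100 degrees anticlockwise seen from above (75 is good, in one grasp, little torque) it is free: lift 20 mm or more. Clockwise is blocked. Grip its side in any direction; the jar is narrower.
- jar (a joint): Tilt of the clear round jar between the posts, rad: 0 upright (start), 2.4 tipped to its stop towards the tray. 43 mm outside, 38 inside; upright its floor is at z = 115 mm, open rim z = 220. Hinge along the stand's y at x 0, z 140 mm. Stiff, stays where left (4 N at the rim moves it): push the bare jar's back (-x side) near the rim over in an arc, then down. Pins slide out above about 2.2.
- pin_a: A steel pin, 10 mm in diameter, 24 mm long with round ends, 14 g, in the jar at the start and too thick for the cap's holes. Origin at its middle, x along it.
- pin_b: A second pin just like it, beside it in the jar.

How it is judged:
By the outcome, as a careful person would: the job done as asked, in the order asked, and still so for the second after the job is handed in, with the robot touching nothing.
It also fails if it takes over 64 s, if anything falls off the work surface, if the arm or the gripper's body presses on something with over 40 N, if the wrist force passes 120 N, or if a joint passes its speed limit or range.

ROBOT

A 6-joint arm with a two-finger parallel gripper is mounted at the origin on the work surface. World frame = base frame: x ahead of the robot, y to its left, z up, the work surface at z = 0. Lengths are in m, angles in degrees, forces in N, time in s.
With the tool pointing down it reaches from about 0.25 to 0.725 m from the base axis. Payload 9.7 kg.
Tool frame: the origin (TCP) lies midway between the tips of the shut fingers; the grasp point (between the pads) lies 19 mm behind it (bot.hold_point_z is the distance from the TCP to the grasp point, in m); z points along the fingers, y is the line along which they close (so a half turn about z gives the same grasp; the last joint's range is limited). The gripper opens to 85 mm and grips with 20 to 120 N. Pads are 22 mm wide; open, the fingers measure 114 mm over their backs; the gripper's body (76 mm by 85 mm) begins 54 mm behind the grasp point. The pads swing forward as they close: fully open they stand 13 mm farther back than shut.
Start: joints at [-68.354, 4.979, 10.078, 95.1, 0, 90], TCP at [0.203, -0.511, 0.231] pointing down, gripper open.
Joint ranges: [-179.16, 179.16], [-48.56, 103.87], [-65.8, 70.77], [-126.05, 130.52], [-82.76, 87.17], [-180, 180]. Speed limits (degrees/s): [127.2, 127.2, 147.25, 180, 180, 180].

INTERFACE

Orientations are given as [roll, pitch, yaw] about the fixed x, y, z axes, in that order (R = Rz(yaw) Ry(pitch) Rx(roll)).
In Python, from workcell import bot gives the robot as it stands.
- The arm moves only by the tool play_rows, never from a script. Its argument "steps" is a list that holds one entry, the list of rows, each a list of 4 numbers: the shift along the tool's x, y, z in m, then the turn about the tool's z in rad. In form: [[[tx, ty, tz, yaw], ...]]. A call has exactly 5 rows; each row shifts and turns the commanded pose from where the row before left it, along the tool's axes as they then stand; what a row does not reach is not made up. A row lasts 1/12 s, in which the tool goes at most 41.7 mm and 7.16 degrees, less where a joint would pass 70% of its speed; a pose out of reach is approached as far as the arm can. A call is refused whole if a number of a shift passes 0.0417 or a number of a turn 0.125, either way. A call with a gripper value outside its range is refused whole. "gripper" is the finger opening in m, from 0 to 0.0854, set as the call begins (left out, the last holds). The fingers move at their own pace and stop on an object; "squeeze" is the grip in N (left out, the last holds). Time passes only in rows, so rows that do not move let the fingers close, or fill a call up. It gives the time, the measured TCP pose, the force, the opening and the grip force at its end, in the units of the state.
- bot.get_obs(): the state, without advancing time (a new reading comes with each control period).
- bot.camera(name): name is "scene" or "top" or "wrist"; returns a dict with "img" (420x560x3 uint8, blue, green, red), "vfov" (degrees; the focal length in pixels is half the picture's height over the tangent of half this angle, whatever the lens; pixels are square), "cx", "cy" (the principal point, pixels), "D" ([k1, k2, p1, p2, k3] as OpenCV has them; the pictures are not rectified), "xyz" and "attitude" of the camera in the world. Camera axes: x right, y down, z forward; pixel columns grow to the right and rows downward; lengths in m; the calibration is good to about 2 mm. A picture is of the moment at which its call begins. There is no depth.
- bot.job_done(): hands the job in; it is judged then, once.
The state is a dict: "time": time; "q": joint angles; "qd": joint speeds; "joint_efforts": joint torques, N m; "ee_pos": TCP position; "tcp_rot": TCP orientation; "wrist_force": force on the tool from outside, world axes, zero at the start; "torque": the same for the moment, N m; "opening": finger opening in m; "grasp_force": force on a finger pad.
Only numpy, scipy, OpenCV 4.12 (cv2) and the standard library are available. Lean on these libraries where they do the work, as an engineer would, in place of code of your own. Each camera call takes 0.05 s, during which the arm holds its last target. There are 200 camera calls.

## Working session

There is one attempt and no reset: what is moved stays moved. The work goes in short steps, Python scripts to look and compute and a tool call to move; the robot and the scene stay as the last step left them, time stands still between calls to the robot, and variables do not carry over. Pictures are saved under pics/ and viewed, at most 10 in all, crops included, and the job is handed in when it is done.

Besides the shell and the picture viewer there is one more tool, called after ">>>" by a JSON object that holds its "method" and its "body". play_rows: Moves the arm, as the interface text tells. Its arguments: {"type":"object","properties":{"steps":{"type":"array","items":{"type":"array","items":{"type":"array","items":{"type":"number"}}}},"gripper":{"type":"number"},"squeeze":{"type":"number"}},"required":["steps"]}

```bash
mkdir -p pics
cat > h.py <<'E'
import numpy as np, cv2
from workcell import bot
from scipy.spatial.transform import Rotation as R
def K(c):
    h=c["img"].shape[0]; f=h/2/np.tan(np.radians(c["vfov"])/2)
    return np.array([[f,0,c["cx"]],[0,f,c["cy"]],[0,0,1.]])
def Rc(c): return R.from_euler("xyz",c["attitude"],degrees=True).as_matrix()
def ray(c,p):
    u=cv2.undistortPoints(np.array([[p]],float),K(c),np.array(c["D"],float))[0,0]
    d=Rc(c)@np.array([u[0],u[1],1]); return np.array(c["xyz"]),d/np.linalg.norm(d)
def onz(c,p,z):
    o,d=ray(c,p); return o+d*(z-o[2])/d[2]
def tri(l):
    A=np.zeros((3,3));b=np.zeros(3)
    for c,p in l:
        o,d=ray(c,p);M=np.eye(3)-np.outer(d,d);A+=M;b+=M@o
    return np.linalg.solve(A,b)
def proj(c,P):
    r=Rc(c).T; return cv2.projectPoints(np.array(P,float).reshape(-1,1,3),cv2.Rodrigues(r)[0],-r@np.array(c["xyz"]),K(c),np.array(c["D"],float))[0][:,0]
E
python3 - <<'E'
from h import *
for n in ["scene","top","wrist"]:
    c=bot.camera(n); cv2.imwrite(f"pics/{n}0.png",c["img"]); print(n,c["vfov"],c["cx"],c["cy"],c["D"],c["xyz"],c["attitude"])
print(bot.get_obs())
a=cv2.imread("pics/scene0.png");b=cv2.imread("pics/top0.png")
cv2.imwrite("pics/a.png",a)
E
```

```text
scene 53.33825488614815 283.2592484829449 211.19071391896026 [-0.10194392  0.          0.          0.          0.        ] [0.86732184 0.24142551 0.74039496] [-1.46745372e+02 -8.63479638e-02  1.33576569e+02]
top 43.83860336827279 275.07117853702135 209.4814684801007 [0.04969423 0.         0.         0.         0.        ] [ 0.54268023 -0.00739956  0.86728639] [-175.15409091   -1.38834137  -91.35690779]
wrist 62.5859556288853 284.6928188552566 209.35976491057227 [-0.04810353  0.          0.          0.          0.        ] [ 0.26445156 -0.48724571  0.37387708] [ 1.64853320e+02  7.56636246e-02 -6.83710472e+01]
{'time': 0.15, 'q': array([-6.83526773e+01,  5.00511044e+00,  1.00441727e+01,  9.50992375e+01,
       -7.68790262e-04,  9.00006178e+01]), 'qd': array([ 0.06409094, -0.10034449,  0.16219811,  0.02000432, -0.09081133,
       -0.02508238]), 'joint_efforts': array([-4.18295303e-04, -5.20761967e+01,  4.65044653e+01,  1.38657721e-02,
       -4.07846335e-05,  1.16341667e-05]), 'ee_pos': array([ 0.20282254, -0.51104805,  0.23072758]), 'tcp_rot': array([-1.79939825e+02,  7.69438710e-04,  2.16467057e+01]), 'wrist_force': array([-0.15017238, -0.44597085, -0.40416908]), 'torque': array([-0.02713031,  0.03328685, -0.0171826 ]), 'grasp_force': 0.0, 'opening': 0.0851519344438133}
```

View pics/scene0.png

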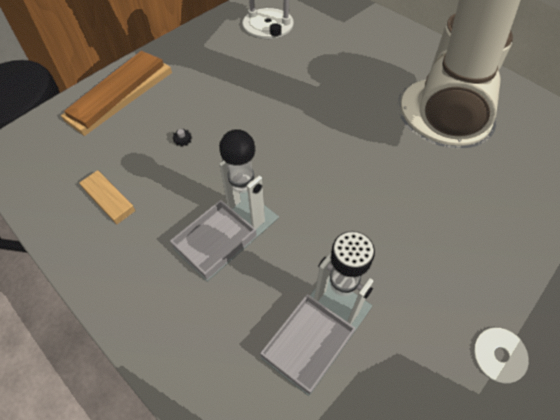

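View pics/top0.png

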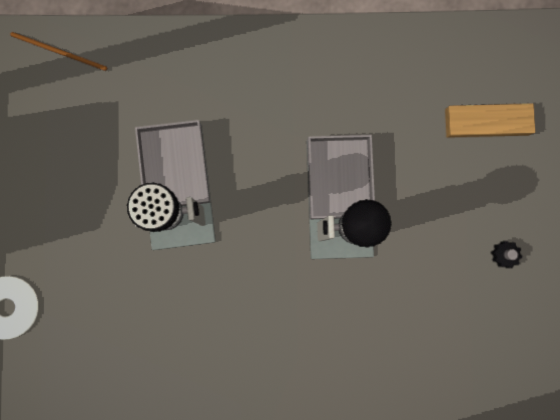

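The scene view shows the perforated cap at about (353,253), with its tray spanning (262,350), (308,388), (353,330). In the top view the cap is at about (152,207) and its tray at (137,127) to (208,203). The domed-cap stand is the decoy.

```bash
cat > m.py <<'E'
from h import *
def capc(c,box):
    x0,y0,x1,y1=box; im=c["img"][y0:y1,x0:x1]
    hsv=cv2.cvtColor(im,cv2.COLOR_BGR2HSV)
    m=((hsv[...,2]>170)&(hsv[...,1]<60)).astype(np.uint8)
    m=cv2.morphologyEx(m,cv2.MORPH_CLOSE,np.ones((7,7)))
    cs=cv2.findContours(m,0,1)[0]; k=max(cs,key=cv2.contourArea)
    e=cv2.fitEllipse(cv2.convexHull(k)); return np.array(e[0])+[x0,y0],e[1]
E
python3 - <<'E'
from m import *
s=bot.camera("scene");t=bot.camera("top")
a=capc(s,(320,220,385,285));b=capc(t,(115,170,190,245));print(a,b)
P=tri([(s,a[0]),(t,b[0])]);print("captop",P,onz(s,a[0],.234),onz(t,b[0],.234))
S=[(262,350),(308,388),(353,330)];
T=[(137,127),(198,121),(207,203)]
for p in S: print("s",onz(s,p,.034)[:2])
for p in T: print("t",onz(t,p,.034)[:2])
i=s["img"][240:400,250:385]; j=t["img"][110:260,115:225]
cv2.imwrite("pics/crop.png",np.hstack([cv2.resize(i[:150,:130],None,fx=3,fy=3,interpolation=2),cv2.resize(j[:150,:130],None,fx=3,fy=3,interpolation=2)]))
E
```

```text
(array([353.4356842, 248.7893734]), (33.24119186401367, 38.377994537353516)) (array([150.28830719, 205.99962234]), (42.34135437011719, 43.30170822143555))
captop [0.603952   0.12600241 0.23401366] [0.60446553 0.12536265 0.234     ] [0.60349054 0.12668339 0.234     ]
s [0.75704074 0.08880095]
s [0.74961657 0.18575084]
s [0.62526605 0.17814649]
t [0.75059702 0.18942224]
t [0.75902638 0.09191455]
t [0.62559433 0.07928517]
```

View pics/crop.png

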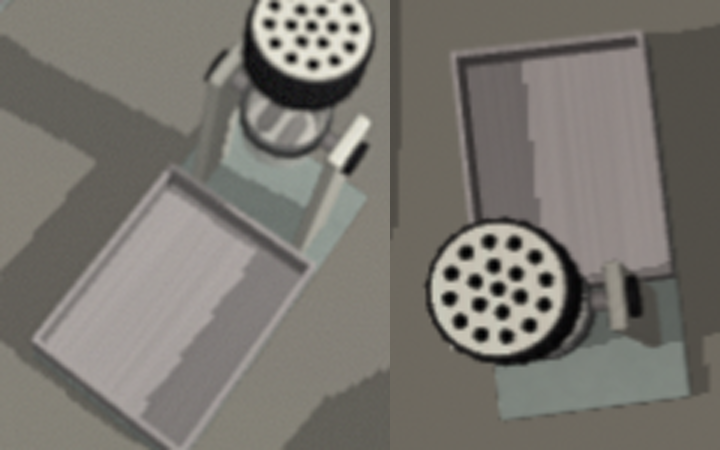

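The cap centre is at about (0.604, 0.126) with its top at z 0.234. The stand heading is about 4.8°. The tray is clear, and there is open bench behind the stand. I'll raise the tool and move over the cap.

>>> {"method": "play_rows", "body": {"steps": [[[0,0,-0.035,0],[0,0,-0.035,0],[0.0304,-0.0222,0,0],[0.0304,-0.0222,0,0],[0.0304,-0.0222,0,0]]], "gripper": 0.085}}

```text
time: 0.67
ee_pos: [0.2635, -0.4151, 0.3016]
tcp_rot: [180.0, -0.0, 21.6]
wrist_force: [0.9, 0.2, 0.2]
opening: 0.0849
grasp_force: 0.0
```

>>> {"method": "play_rows", "body": {"steps": [[[0.0304,-0.0222,0,0],[0.0304,-0.0222,0,0],[0.0304,-0.0222,0,0],[0.0304,-0.0222,0,0],[0.0304,-0.0222,0,0]]]}}

```text
time: 1.08
ee_pos: [0.3639, -0.2547, 0.3014]
tcp_rot: [180.0, -0.0, 21.6]
wrist_force: [0.5, -1.3, -0.3]
opening: 0.0848
grasp_force: 0.0
```

>>> {"method": "play_rows", "body": {"steps": [[[0.0304,-0.0222,0,0],[0.0304,-0.0222,0,0],[0.0304,-0.0222,0,0],[0.0304,-0.0222,0,0],[0.0304,-0.0222,0,0]]]}}

```text
time: 1.5
ee_pos: [0.4643, -0.0953, 0.3014]
tcp_rot: [180.0, -0.0, 21.7]
wrist_force: [0.1, -1.2, -0.8]
opening: 0.0844
grasp_force: 0.0
```

>>> {"method": "play_rows", "body": {"steps": [[[0.0304,-0.0222,0,0],[0.0304,-0.0222,0,0],[0.0304,-0.0222,0,0],[0.0304,-0.0222,0,0],[0,0,0,0]]]}}

```text
time: 1.92
ee_pos: [0.5463, 0.0349, 0.2994]
tcp_rot: [-179.9, 0.1, 21.9]
wrist_force: [1.2, 0.7, -0.7]
opening: 0.0852
grasp_force: 0.0
```

Run:
```python
from m import *
w=bot.camera("wrist"); cv2.imwrite("pics/w1.png",w["img"])
print(w["xyz"],proj(w,[.604,.126,.234]), bot.get_obs()["q"])
u,v=proj(w,[.604,.126,.234])[0].astype(int)
try: 
  c=capc(w,(max(u-90,0),max(v-90,0),min(u+90,560),min(v+90,420)));print(c,onz(w,c[0],.234))
except Exception as e: print(e)
```

```text
[0.60798958 0.05894327 0.44251063] [[174.25885417  78.13893759]] [3.43671636e+00 6.77482708e+00 1.97841958e+01 1.03128893e+02
 1.64030178e-02 1.61570973e+02]
(array([173.3316803 ,  74.54216003]), (91.08270263671875, 98.92340850830078)) [0.6056778  0.12709933 0.234     ]
```

View pics/w1.png

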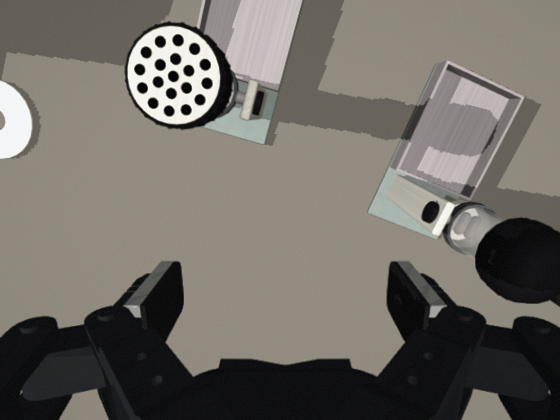

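The wrist view shows the perforated cap at (173,75), which agrees with the earlier fix: centre about (0.6045, 0.1265).

>>> {"method": "play_rows", "body": {"steps": [[[0.0292,-0.0212,0,0],[0.0292,-0.0212,0,0],[0.0292,-0.0212,0,0],[0,0,0,0],[0,0,0,0]]]}}

```text
time: 2.38
ee_pos: [0.6023, 0.1221, 0.3]
tcp_rot: [-180.0, 0.1, 21.7]
wrist_force: [-1.2, -0.4, -0.4]
opening: 0.0852
grasp_force: 0.0
```

>>> {"method": "play_rows", "body": {"steps": [[[0.0035,-0.003,0.02,0],[0,0,0.03,0],[0,0,0.03,0],[0,0,0.015,0],[0,0,0,0]]]}}

```text
time: 2.8
ee_pos: [0.6022, 0.1237, 0.2031]
tcp_rot: [-180.0, 0.3, 21.6]
wrist_force: [-0.9, -0.3, -0.3]
opening: 0.0852
grasp_force: 0.0
```

>>> {"method": "play_rows", "body": {"steps": [[[0.003,-0.002,0.008,0],[0,0,0,0],[0,0,0,0],[0,0,0,0],[0,0,0,0]]]}}

```text
time: 3.22
ee_pos: [0.6066, 0.1287, 0.1994]
tcp_rot: [180.0, -0.1, 21.6]
wrist_force: [0.8, 0.2, 0.4]
opening: 0.0851
grasp_force: 0.0
```

>>> {"method": "play_rows", "body": {"steps": [[[-0.0025,0.001,0.005,0],[0,0,0,0],[0,0,0,0],[0,0,0,0],[0,0,0,0]]]}}

```text
time: 3.63
ee_pos: [0.6043, 0.1269, 0.1933]
tcp_rot: [180.0, -0.0, 21.6]
wrist_force: [-0.3, -0.8, -0.2]
opening: 0.0851
grasp_force: 0.0
```

>>> {"method": "play_rows", "body": {"steps": [[[0,0,0,0],[0,0,0,0],[0,0,0,0],[0,0,0,0],[0,0,0,0]]]}}

```text
time: 4.05
ee_pos: [0.6042, 0.1269, 0.1933]
tcp_rot: [-180.0, 0.0, 21.6]
wrist_force: [-0.4, 0.1, -0.1]
opening: 0.0854
grasp_force: 0.0
```

Centred on the cap, so I'll close the fingers.

>>> {"method": "play_rows", "body": {"steps": [[[0,0,0,0],[0,0,0,0],[0,0,0,0],[0,0,0,0],[0,0,0,0]]], "gripper": 0.05, "squeeze": 35}}

```text
time: 4.47
ee_pos: [0.6043, 0.1269, 0.1937]
tcp_rot: [-180.0, -0.0, 21.6]
wrist_force: [-0.6, 0.4, 2.8]
opening: 0.0586
grasp_force: 37.8
```

>>> {"method": "play_rows", "body": {"steps": [[[0,0,0,0],[0,0,0,0],[0,0,0,0],[0,0,0,0],[0,0,0,0]]]}}

```text
time: 4.88
ee_pos: [0.6043, 0.1269, 0.1936]
tcp_rot: [-180.0, -0.0, 21.6]
wrist_force: [-0.6, 0.7, 4.5]
opening: 0.0587
grasp_force: 38.0
```

>>> {"method": "play_rows", "body": {"steps": [[[0,0,0,-0.08],[0,0,0,-0.09],[0,0,0,-0.09],[0,0,0,-0.09],[0,0,0,-0.09]]]}}

```text
time: 5.3
ee_pos: [0.6045, 0.1269, 0.1936]
tcp_rot: [180.0, -0.0, 47.1]
wrist_force: [0.4, 1.1, 5.5]
opening: 0.0586
grasp_force: 38.0
```

>>> {"method": "play_rows", "body": {"steps": [[[0,0,0,-0.09],[0,0,0,-0.09],[0,0,0,-0.09],[0,0,0,-0.09],[0,0,0,-0.09]]]}}

```text
time: 5.72
ee_pos: [0.6045, 0.1269, 0.1936]
tcp_rot: [180.0, -0.0, 72.9]
wrist_force: [-0.5, 0.8, 5.0]
opening: 0.0585
grasp_force: 38.0
```

>>> {"method": "play_rows", "body": {"steps": [[[0,0,0,-0.09],[0,0,0,-0.09],[0,0,0,-0.09],[0,0,0,-0.09],[0,0,0,-0.06]]]}}

```text
time: 6.13
ee_pos: [0.6044, 0.1269, 0.1936]
tcp_rot: [180.0, -0.0, 97.0]
wrist_force: [-0.7, 0.6, 4.2]
opening: 0.0591
grasp_force: 38.0
```

>>> {"method": "play_rows", "body": {"steps": [[[0,0,0,0],[0,0,0,0],[0,0,0,0],[0,0,0,0],[0,0,0,0]]]}}

```text
time: 6.55
ee_pos: [0.6044, 0.1268, 0.1936]
tcp_rot: [180.0, 0.0, 96.7]
wrist_force: [0.1, 0.3, 6.3]
opening: 0.0588
grasp_force: 38.0
```

Turned 75.1°. I'll lift gently.

>>> {"method": "play_rows", "body": {"steps": [[[0,0,-0.005,0],[0,0,-0.005,0],[0,0,-0.008,0],[0,0,-0.01,0],[0,0,-0.01,0]]]}}

```text
time: 6.97
ee_pos: [0.6042, 0.1268, 0.2323]
tcp_rot: [-180.0, 0.0, 96.7]
wrist_force: [-0.3, 1.3, -0.4]
opening: 0.0588
grasp_force: 37.7
```

>>> {"method": "play_rows", "body": {"steps": [[[0,0,-0.01,0],[0,0,-0.01,0],[0,0,-0.008,0],[0,0,0,0],[0,0,0,0]]]}}

```text
time: 7.38
ee_pos: [0.6045, 0.1269, 0.2599]
tcp_rot: [179.9, -0.0, 96.7]
wrist_force: [-0.2, 0.2, -1.0]
opening: 0.0586
grasp_force: 37.7
```

Run:
```python
from m import *
s=bot.camera("scene"); cv2.imwrite("pics/s2.png",cv2.resize(s["img"][150:400,220:460],None,fx=2,fy=2))
print(bot.get_obs()["ee_pos"],bot.get_obs()["q"],bot.get_obs()["wrist_force"])
```

```text
[0.60432571 0.12683578 0.2591582 ] [ 1.18535331e+01  1.55143857e+01  2.52902622e+01  9.97776425e+01
 -7.54314142e-04  9.51510581e+01] [ 0.52438947  0.16178569 -0.89906932]
```

View pics/s2.png

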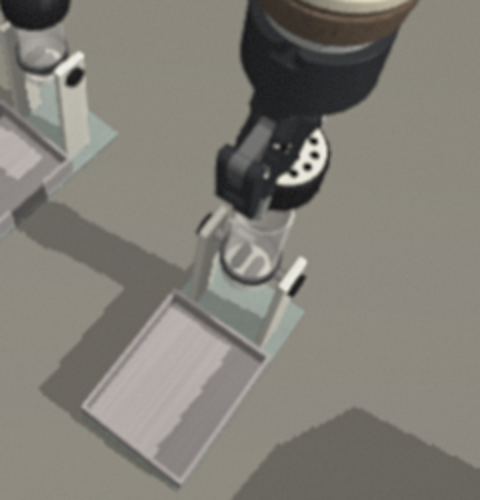

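The cap is off at about (300,165) in the crop, and the jar stands upright with its pins still inside. I'll carry the cap back along −x.

>>> {"method": "play_rows", "body": {"steps": [[[0.001,-0.025,0,0],[0.001,-0.03,0,0],[0.001,-0.035,0,0],[0.001,-0.03,0,0],[0,0,0,0]]]}}

```text
time: 7.85
ee_pos: [0.4802, 0.1163, 0.2598]
tcp_rot: [-179.9, -0.0, 96.7]
wrist_force: [-1.2, 0.3, -1.0]
opening: 0.0587
grasp_force: 38.0
```

>>> {"method": "play_rows", "body": {"steps": [[[0,0,0.025,0],[0,0,0.035,0],[0,0,0.035,0],[0,0,0.035,0],[0,0,0.035,0]]]}}

```text
time: 8.27
ee_pos: [0.4841, 0.1167, 0.0921]
tcp_rot: [-180.0, 0.0, 96.7]
wrist_force: [1.1, -0.2, 0.0]
opening: 0.0586
grasp_force: 38.0
```

>>> {"method": "play_rows", "body": {"steps": [[[0,0,0.03,0],[0,0,0.02,0],[0,0,0.015,0],[0,0,0,0],[0,0,0,0]]]}}

```text
time: 8.68
ee_pos: [0.4839, 0.1166, 0.0286]
tcp_rot: [-179.9, 0.0, 96.7]
wrist_force: [0.4, -0.7, 0.6]
opening: 0.0585
grasp_force: 38.0
```

>>> {"method": "play_rows", "body": {"steps": [[[0,0,0,0],[0,0,0,0],[0,0,0,0],[0,0,0,0],[0,0,0,0]]]}}

```text
time: 9.1
ee_pos: [0.4849, 0.1169, 0.0298]
tcp_rot: [180.0, -0.0, 96.7]
wrist_force: [-0.5, 0.5, -1.0]
opening: 0.0585
grasp_force: 38.0
```

>>> {"method": "play_rows", "body": {"steps": [[[0,0,0.01,0],[0,0,0.01,0],[0,0,0.007,0],[0,0,0,0],[0,0,0,0]]]}}

```text
time: 9.52
ee_pos: [0.4839, 0.1166, 0.0013]
tcp_rot: [-179.9, 0.0, 96.7]
wrist_force: [0.2, 0.4, -0.3]
opening: 0.0584
grasp_force: 38.0
```

>>> {"method": "play_rows", "body": {"steps": [[[0,0,0.002,0],[0,0,0.001,0],[0,0,0,0],[0,0,0,0],[0,0,0,0]]]}}

```text
time: 9.93
ee_pos: [0.4847, 0.1168, -0.0005]
tcp_rot: [180.0, -0.0, 96.7]
wrist_force: [0.9, -0.3, -0.1]
opening: 0.0586
grasp_force: 38.0
```

>>> {"method": "play_rows", "body": {"steps": [[[0,0,0.002,0],[0,0,0,0],[0,0,0,0],[0,0,0,0],[0,0,0,0]]]}}

```text
time: 10.35
ee_pos: [0.4846, 0.1168, -0.0027]
tcp_rot: [180.0, -0.0, 96.7]
wrist_force: [-0.7, 0.0, -1.0]
opening: 0.0587
grasp_force: 38.0
```

>>> {"method": "play_rows", "body": {"steps": [[[0,0,0.002,0],[0,0,0,0],[0,0,0,0],[0,0,0,0],[0,0,0,0]]]}}

```text
time: 10.77
ee_pos: [0.4848, 0.1168, -0.0046]
tcp_rot: [180.0, -0.0, 96.7]
wrist_force: [1.4, 0.4, 0.7]
opening: 0.0586
grasp_force: 39.0
```

>>> {"method": "play_rows", "body": {"steps": [[[0,0,0.0015,0],[0,0,0,0],[0,0,0,0],[0,0,0,0],[0,0,0,0]]]}}

```text
time: 11.18
ee_pos: [0.4849, 0.1169, -0.0047]
tcp_rot: [179.9, -0.0, 96.7]
wrist_force: [-4.4, -0.8, 15.7]
opening: 0.0585
grasp_force: 46.6
```

The fingertips touch the bench with the cap's rim about 5 mm up. I'll back off 1 mm and release.

>>> {"method": "play_rows", "body": {"steps": [[[0,0,-0.0012,0],[0,0,0,0],[0,0,0,0],[0,0,0,0],[0,0,0,0]]], "squeeze": 20}}

```text
time: 11.6
ee_pos: [0.4847, 0.1168, -0.0047]
tcp_rot: [180.0, -0.0, 96.7]
wrist_force: [-1.8, -1.1, 6.1]
opening: 0.0585
grasp_force: 41.8
```

>>> {"method": "play_rows", "body": {"steps": [[[0,0,0,0],[0,0,0,0],[0,0,0,0],[0,0,0,0],[0,0,0,0]]], "gripper": 0.082}}

```text
time: 12.02
ee_pos: [0.4845, 0.1168, -0.0052]
tcp_rot: [-180.0, 0.0, 96.7]
wrist_force: [0.0, 0.1, 1.2]
opening: 0.0823
grasp_force: 0.0
```

>>> {"method": "play_rows", "body": {"steps": [[[0,0,0,0],[0,0,0,0],[0,0,-0.01,0],[0,0,-0.02,0],[0,0,-0.03,0]]]}}

```text
time: 12.43
ee_pos: [0.4831, 0.1164, 0.0541]
tcp_rot: [-179.8, 0.0, 96.7]
wrist_force: [0.2, 0.8, 0.3]
opening: 0.0825
grasp_force: 0.0
```

>>> {"method": "play_rows", "body": {"steps": [[[0,0,-0.04,0],[0,0,-0.04,0],[0,0,-0.04,0],[0,0,-0.04,0],[0,0,-0.03,0]]]}}

```text
time: 12.85
ee_pos: [0.4845, 0.1168, 0.2495]
tcp_rot: [179.8, -0.0, 96.7]
wrist_force: [1.8, 0.1, -0.2]
opening: 0.0821
grasp_force: 0.0
```

Run:
```python
from m import *
w=bot.camera("wrist"); s=bot.camera("scene"); cv2.imwrite("pics/s3.png",np.hstack([w["img"],s["img"]])[::1]); 
cv2.imwrite("pics/s3.png",cv2.resize(np.hstack([w["img"],s["img"][:,180:]]),None,fx=.85,fy=.85))
print(proj(w,[.4849,.1169,.03]),bot.get_obs()["ee_pos"])
```

```text
[[284.19896163 179.80627245]] [0.48587971 0.11712227 0.2514581 ]
```

View pics/s3.png

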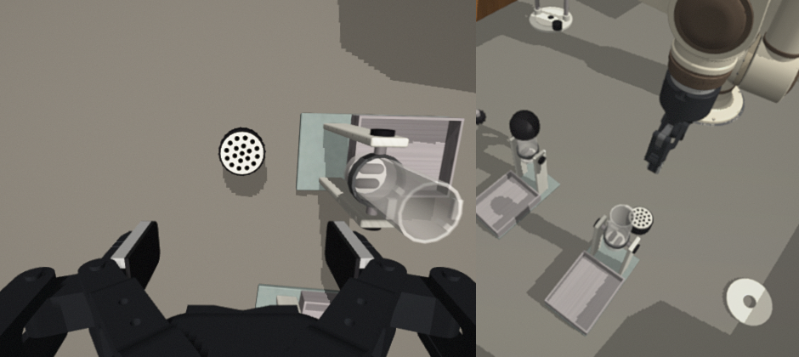

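The cap lies flat on the bench at (242,152) in the wrist half. The open jar stands upright with the pins on its floor. I'll shut the fingers, align the tool with the stand (tool y along stand x), and come in behind the rim.

>>> {"method": "play_rows", "body": {"steps": [[[0,0,0,0.033],[0,0,0,0],[0,0,0,0],[0,0,0,0],[0,0,0,0]]], "gripper": 0}}

```text
time: 13.37
ee_pos: [0.4843, 0.1167, 0.2446]
tcp_rot: [-180.0, 0.0, 94.8]
wrist_force: [1.0, 0.9, 0.3]
opening: 0.0216
grasp_force: 0.0
```

>>> {"method": "play_rows", "body": {"steps": [[[0,0.02,0.01,0],[0,0.025,0.02,0],[0,0.01,0.016,0],[0,0,0,0],[0,0,0,0]]]}}

```text
time: 13.78
ee_pos: [0.5387, 0.1212, 0.1979]
tcp_rot: [-179.8, 0.0, 94.8]
wrist_force: [-0.6, 0.2, -0.2]
opening: 0.0
grasp_force: 0.0
```

>>> {"method": "play_rows", "body": {"steps": [[[0,0,0,0],[0,0,0,0],[0,0,0,0],[0,0,0,0],[0,0,0,0]]]}}

```text
time: 14.2
ee_pos: [0.5393, 0.1215, 0.1997]
tcp_rot: [179.9, -0.0, 94.8]
wrist_force: [-0.5, -0.3, -0.4]
opening: 0.0003
grasp_force: 0.0
```

>>> {"method": "play_rows", "body": {"steps": [[[0,0.008,-0.007,0],[0,0.008,0,0],[0,0.007,0,0],[0,0,0,0],[0,0,0,0]]]}}

```text
time: 14.62
ee_pos: [0.5624, 0.1233, 0.2053]
tcp_rot: [-179.9, 0.0, 94.8]
wrist_force: [0.7, 1.0, -1.2]
opening: 0.0
grasp_force: 0.0
```

>>> {"method": "play_rows", "body": {"steps": [[[0,0.003,0,0],[0,0,0,0],[0,0.003,0,0],[0,0,0,0],[0,0,0,0]]]}}

```text
time: 15.03
ee_pos: [0.5682, 0.1239, 0.2061]
tcp_rot: [-180.0, -0.0, 94.8]
wrist_force: [-1.3, 0.2, 1.1]
opening: 0.0001
grasp_force: 0.9
```

>>> {"method": "play_rows", "body": {"steps": [[[0,0.003,0,0],[0,0,0,0],[0,0.003,0,0],[0,0,0,0],[0,0,0,0]]]}}

```text
time: 15.45
ee_pos: [0.5744, 0.1245, 0.2073]
tcp_rot: [179.9, -0.0, 94.8]
wrist_force: [-4.4, -0.7, 6.4]
opening: 0.0005
grasp_force: 3.5
```

Contact was at X of about −32 mm. I'll push the jar over along the arc.

>>> {"method": "play_rows", "body": {"steps": [[[0,0.005,-0.002,0],[0,0.005,-0.002,0],[0,0.007,0,0],[0,0.007,0,0],[0,0.007,0.0015,0]]]}}

```text
time: 15.87
ee_pos: [0.6062, 0.1272, 0.209]
tcp_rot: [179.9, -0.0, 94.8]
wrist_force: [-2.8, 1.3, 5.4]
opening: -0.0003
grasp_force: 2.6
```

>>> {"method": "play_rows", "body": {"steps": [[[0,0.007,0.0015,0],[0,0.0065,0.0025,0],[0,0.0065,0.0025,0],[0,0.006,0.004,0],[0,0.006,0.004,0]]]}}

```text
time: 16.28
ee_pos: [0.6387, 0.13, 0.1943]
tcp_rot: [179.9, -0.0, 94.8]
wrist_force: [-0.7, 1.8, 5.3]
opening: -0.0002
grasp_force: 2.3
```

>>> {"method": "play_rows", "body": {"steps": [[[0,0,0,0],[0,0,0,0],[0,0,0,0],[0,0,0,0],[0,0,0,0]]]}}

```text
time: 16.7
ee_pos: [0.637, 0.1295, 0.1939]
tcp_rot: [-180.0, 0.0, 94.8]
wrist_force: [-0.5, 1.0, -0.5]
opening: -0.0002
grasp_force: 0.0
```

>>> {"method": "play_rows", "body": {"steps": [[[0,0.005,0.0047,0],[0,0.005,0.0047,0],[0,0.004,0.006,0],[0,0.004,0.006,0],[0,0.005,0.0056,0]]]}}

```text
time: 17.12
ee_pos: [0.6603, 0.1317, 0.1666]
tcp_rot: [180.0, -0.0, 94.8]
wrist_force: [-2.8, 0.8, 3.3]
opening: 0.0001
grasp_force: 1.7
```

>>> {"method": "play_rows", "body": {"steps": [[[0,0.005,0.0056,0],[0,0.007,0.0055,0],[0,0.007,0.0055,0],[0,0.0025,0.0055,0],[0,0.0025,0.0055,0]]]}}

```text
time: 17.53
ee_pos: [0.6743, 0.1327, 0.1349]
tcp_rot: [-178.6, 0.0, 94.9]
wrist_force: [-51.7, -4.9, 9.0]
opening: -0.0002
grasp_force: 33.6
```

>>> {"method": "play_rows", "body": {"steps": [[[0,0,0,0],[0,0,0,0],[0,0,0,0],[0,0,0,0],[0,0,0,0]]]}}

```text
time: 17.95
ee_pos: [0.6845, 0.1335, 0.1392]
tcp_rot: [180.0, 0.0, 94.8]
wrist_force: [-0.7, -0.5, 0.9]
opening: -0.0001
grasp_force: 0.0
```

Run:
```python
from m import *
s=bot.camera("scene"); cv2.imwrite("pics/s4.png",cv2.resize(s["img"][200:400,240:440],None,fx=2.5,fy=2.5))
```

```text
(no output)
```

View pics/s4.png

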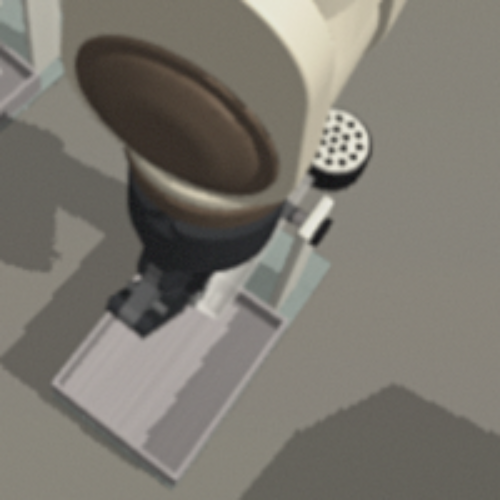

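The cap is still flat at (340,140) and the finger is over the tray at (145,315), but the jar is mostly hidden. A 51 N side load showed up briefly, so I'll check with the wrist camera.

Run:
```python
from m import *
w=bot.camera("wrist");t=bot.camera("top"); cv2.imwrite("pics/w5.png",cv2.resize(np.hstack([w["img"][:,100:],cv2.resize(t["img"][90:290,80:280],(420,420))]),None,fx=.9,fy=.9))
```

```text
(no output)
```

View pics/w5.png

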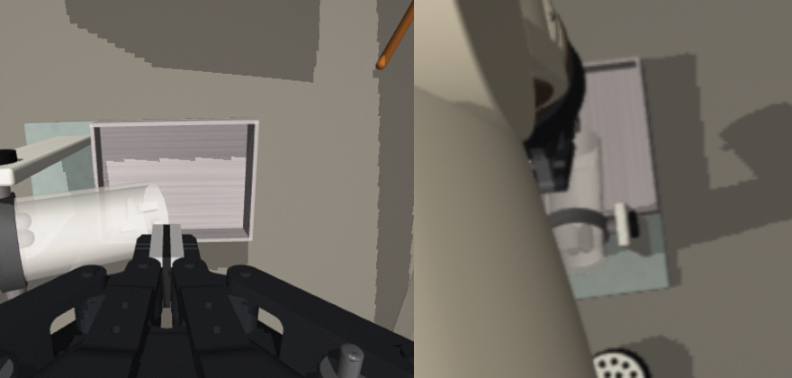

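Run:
```python
from m import *
w=bot.camera("wrist");o=bot.get_obs();print(o["ee_pos"],w["xyz"])
f=lambda p:np.round((proj(w,p)-[100,0])*.9)
h=np.radians(4.8);Rz=np.array([[np.cos(h),-np.sin(h),0],[np.sin(h),np.cos(h),0],[0,0,1]])
O=np.array([.6045,.1267,0])
print("tcp",f(o["ee_pos"]))
for t in [1.2,1.4,1.57,1.7,1.9,2.1]:
    ax=np.array([np.sin(t),0,np.cos(t)]);n=np.array([-np.cos(t),0,np.sin(t)]);y=np.array([0,1,0])
    H=np.array([0,0,.14])
    P=[H+.08*ax+.0215*(np.cos(a)*n+np.sin(a)*y) for a in np.radians([0,90,180,270])]
    P+=[H+.05*ax+.0215*y, H+.0215*y]
    print(t,[tuple(v) for v in f([O+Rz@p for p in P])])
```

```text
[0.68412722 0.13356133 0.13950333] [0.67874193 0.19894877 0.28270745]
tcp [[166. 240.]]
1.2 [(np.float64(128.0), np.float64(300.0)), (np.float64(152.0), np.float64(222.0)), (np.float64(171.0), np.float64(249.0)), (np.float64(153.0), np.float64(315.0)), (np.float64(87.0), np.float64(212.0)), (np.float64(2.0), np.float64(200.0))]
1.4 [(np.float64(154.0), np.float64(278.0)), (np.float64(163.0), np.float64(209.0)), (np.float64(171.0), np.float64(235.0)), (np.float64(164.0), np.float64(294.0)), (np.float64(98.0), np.float64(205.0)), (np.float64(2.0), np.float64(200.0))]
1.57 [(np.float64(166.0), np.float64(262.0)), (np.float64(166.0), np.float64(200.0)), (np.float64(166.0), np.float64(225.0)), (np.float64(166.0), np.float64(279.0)), (np.float64(104.0), np.float64(200.0)), (np.float64(2.0), np.float64(200.0))]
1.7 [(np.float64(170.0), np.float64(251.0)), (np.float64(165.0), np.float64(194.0)), (np.float64(160.0), np.float64(218.0)), (np.float64(165.0), np.float64(269.0)), (np.float64(105.0), np.float64(196.0)), (np.float64(2.0), np.float64(200.0))]
1.9 [(np.float64(171.0), np.float64(236.0)), (np.float64(158.0), np.float64(186.0)), (np.float64(148.0), np.float64(210.0)), (np.float64(159.0), np.float64(256.0)), (np.float64(104.0), np.float64(191.0)), (np.float64(2.0), np.float64(200.0))]
2.1 [(np.float64(166.0), np.float64(225.0)), (np.float64(148.0), np.float64(180.0)), (np.float64(134.0), np.float64(204.0)), (np.float64(149.0), np.float64(245.0)), (np.float64(100.0), np.float64(186.0)), (np.float64(2.0), np.float64(200.0))]
```

The mouth edge at (155,184) matches a tilt of about 1.9, with the fingers resting on the jar. I'll push straight down.

>>> {"method": "play_rows", "body": {"steps": [[[0,0,0.004,0],[0,0,0.004,0],[0,0,0.003,0],[0,0,0.003,0],[0,0,0,0]]]}}

```text
time: 18.57
ee_pos: [0.6834, 0.1335, 0.1246]
tcp_rot: [-179.9, 0.0, 94.8]
wrist_force: [-0.7, -0.3, 1.2]
opening: 0.0001
grasp_force: 0.8
```

>>> {"method": "play_rows", "body": {"steps": [[[0,0,0.003,0],[0,0,0.003,0],[0,0,0.003,0],[0,0,0.003,0],[0,0,0,0]]]}}

```text
time: 18.98
ee_pos: [0.684, 0.1336, 0.1125]
tcp_rot: [-180.0, 0.0, 94.8]
wrist_force: [2.4, -0.1, 0.6]
opening: -0.0
grasp_force: 1.3
```

>>> {"method": "play_rows", "body": {"steps": [[[0,-0.001,0.002,0],[0,-0.001,0.002,0],[0,0,0,0],[0,0,0,0],[0,0,0,0]]]}}

```text
time: 19.4
ee_pos: [0.6824, 0.1334, 0.1091]
tcp_rot: [179.9, 0.0, 94.8]
wrist_force: [5.6, -0.0, -1.2]
opening: 0.0001
grasp_force: 2.9
```

>>> {"method": "play_rows", "body": {"steps": [[[0,0,0.002,0],[0,0,0.002,0],[0,0,0,0],[0,0,0,0],[0,0,0,0]]]}}

```text
time: 19.82
ee_pos: [0.6818, 0.1333, 0.105]
tcp_rot: [-180.0, 0.0, 94.8]
wrist_force: [2.9, -0.4, -0.8]
opening: 0.0
grasp_force: 1.7
```

>>> {"method": "play_rows", "body": {"steps": [[[0,0,0.002,0],[0,0,0,0],[0,0,0,0],[0,0,0,0],[0,0,0,0]]]}}

```text
time: 20.23
ee_pos: [0.6815, 0.1334, 0.1033]
tcp_rot: [-180.0, 0.0, 94.8]
wrist_force: [-1.5, -0.4, 1.6]
opening: -0.0002
grasp_force: 1.1
```

Run:
```python
from m import *
w=bot.camera("wrist");s=bot.camera("scene"); cv2.imwrite("pics/w6.png",cv2.resize(np.hstack([w["img"][:,100:],cv2.resize(s["img"][230:400,240:410],(420,420))]),None,fx=.9,fy=.9))
```

```text
(no output)
```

View pics/w6.png

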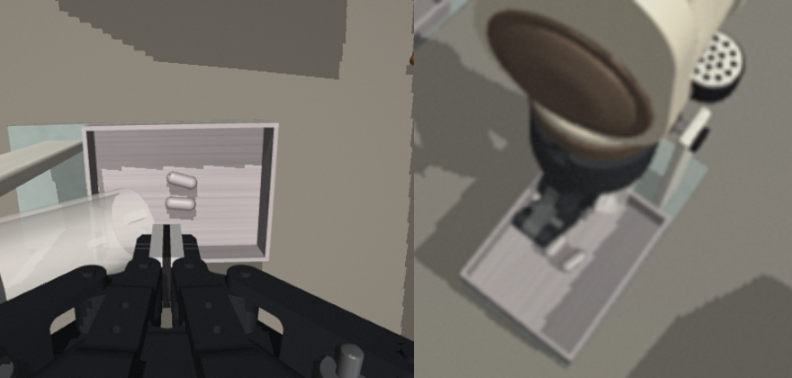

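Both pins lie in the tray at (182,180) and (180,203), and the cap is still flat on the bench. I'll withdraw upward and forward, clear of the jar.

>>> {"method": "play_rows", "body": {"steps": [[[0,0.002,-0.005,0],[0,0,-0.02,0],[0,0,-0.035,0],[0,0,-0.035,0],[0,0,-0.035,0]]]}}

```text
time: 20.75
ee_pos: [0.6835, 0.1335, 0.235]
tcp_rot: [-180.0, 0.0, 94.8]
wrist_force: [2.3, 0.3, -0.1]
opening: -0.0001
grasp_force: 0.0
```

>>> {"method": "play_rows", "body": {"steps": [[[0,0,-0.035,0],[0,0,-0.035,0],[0,-0.02,-0.01,0],[0,0,0,0],[0,0,0,0]]]}}

```text
time: 21.17
ee_pos: [0.6641, 0.132, 0.3139]
tcp_rot: [179.9, -0.0, 94.8]
wrist_force: [0.2, -0.2, -0.2]
opening: -0.0003
grasp_force: 0.0
```

>>> {"method": "play_rows", "body": {"steps": [[[-0.04,0,0,0],[-0.04,0,0,0],[-0.04,0,0,0],[0,0,0,0],[0,0,0,0]]]}}

```text
time: 21.58
ee_pos: [0.6735, 0.01, 0.3113]
tcp_rot: [-179.8, -0.0, 94.6]
wrist_force: [0.4, 0.3, 0.6]
opening: 0.0001
grasp_force: 0.0
```

>>> {"method": "play_rows", "body": {"steps": [[[0,0,0,0],[0,0,0,0],[0,0,0,0],[0,0,0,0],[0,0,0,0]]]}}

```text
time: 22.0
ee_pos: [0.674, 0.0133, 0.3133]
tcp_rot: [-180.0, -0.0, 94.9]
wrist_force: [0.4, 0.7, -0.1]
opening: 0.0001
grasp_force: 0.0
```

Run:
```python
from m import *
t=bot.camera("top");s=bot.camera("scene"); cv2.imwrite("pics/f.png",np.hstack([cv2.resize(t["img"][90:290,80:280],(400,400)),cv2.resize(s["img"][200:400,240:440],(400,400))]))
```

```text
(no output)
```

View pics/f.png

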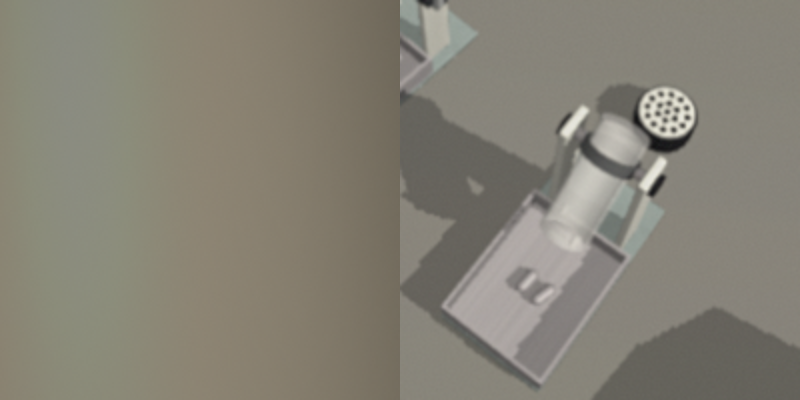

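The final view shows the jar tipped and empty, both pins in the tray at (528,280) and (543,293), and the cap flat at (665,115). The arm is clear.

```bash
python3 -c "
from workcell import bot
print(bot.job_done())"
```

```text
the job is handed in; nothing more can be done
None
```

The job is handed in after about 22 s of the allowed 64: the cap lies flat on the bench, the jar is tipped over, and both pins are in the catch tray. During the tipping the wrist force briefly reached at least 52 N (limit 120 N); I believe this was the fingertips on the jar, not the gripper body, but I could not confirm that.

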